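Put the hex keys away and swing the tool box shut

ROBOT

A 6-joint arm with a two-finger parallel gripper is mounted at the origin on a cart in front of the work surface, level with it; the furniture and walls round the work are solid. World frame = base frame: x ahead of the robot, y to its left, z up, the work surface at z = 0. Lengths are in mm, angles in rad, forces in N, time in s.
With the tool pointing down it reaches from about 275 to 1000 mm from the base axis. Payload 8.4 kg.
Tool frame: the origin (TCP) lies between the finger pads; the fingertips stand 11 mm ahead of it and the grasp point (between the pads) lies 8 mm behind it; z points along the fingers, y is the direction in which the jaws open and shut (so a half turn about z gives the same grasp; the last joint's range is limited). The gripper opens to 85 mm and grips with 20 to 120 N. Pads are 22 mm wide; open, the fingers measure 114 mm over their backs; the gripper's body (76 mm by 85 mm) begins 54 mm behind the grasp point. The pads swing forward as they close: fully open they stand 13 mm farther back than shut.
Start: joints at [1.112, 0.353, 1.633, -0, 1.155, -0.002], TCP at [275.673, 560.921, 242.281] pointing down, gripper open.
Joint ranges: [-2.63, 2.63], [-0.92, 2.1], [0.06, 2.66], [-1.3, 4.44], [0, 2.69], [-3.02, 3.02]. Speed limits (rad/s): [2.22, 2.22, 2.79, 3.14, 3.14, 3.14].

INTERFACE

Orientations are given as [roll, pitch, yaw] about the fixed x, y, z axes, in that order (R = Rz(yaw) Ry(pitch) Rx(roll)).
In Python, from rig import r, eyes gives the robot as it stands. The module is installed in compiled form; this text tells all that it offers.
- The arm moves only by the tool servo_tool, never from a script. Its argument "rows" is a list of rows, each a list of 3 entries, a list of its own where there are three numbers: the shift along the world's x, y, z in cm, then the turn about the world's z in rad, then the finger opening in cm, from 0 to 8.54. A call has 1 to 5 rows; each row shifts and turns the commanded pose from where the row before left it; what a row does not reach is not made up. A row lasts 1/12 s, in which the tool goes at most 41.7 mm and 7.16 degrees, less where a joint would pass 70% of its speed; a pose out of reach is approached as far as the arm can. A call is refused whole if a number of a shift passes 4.17 or a number of a turn 0.125, either way. A call with a gripper value outside its range is refused whole. The fingers move at their own pace and stop on an object; "squeeze" is the grip in N (left out, the last holds). Time passes only in rows, so rows that do not move let the fingers close. It gives the time, the measured TCP pose, the force and the opening at its end, in the units of the state.
- r.sense(): the state, without advancing time (a new reading comes with each control period).
- eyes.grab_frame(name): name is "scene" or "top" or "wrist"; returns a dict with "frame" (400x640x3 uint8, red, green, blue), "depth" (400x640 float32, mm along the optical axis (not along the pixel's ray), 0 where there is no reading), "vertical_fov" (degrees; the focal length in pixels is half the picture's height over the tangent of half this angle, whatever the lens; pixels are square), "cx", "cy" (the principal point, pixels), "camera_from_world" (4x4, takes a point from world to camera coordinates); the wrist camera has in their place "hand_eye" (4x4, takes a point from camera to tool coordinates, whose origin is the TCP and whose axes are the flange's). Camera axes: x right, y down, z forward; pixel columns grow to the right and rows downward; lengths in mm; the calibration is good to about 2 mm. A picture is of the moment at which its call begins: read the wrist's pose just before it.
- r.sign_off(): hands the job in, once; it reports no verdict.
The state is a dict: "clock": time; "qpos": joint angles; "qvel": joint speeds; "joint_efforts": joint torques, N m; "eef_pos": TCP position; "tcp_rot": TCP orientation; "contact_force": force on the tool from outside, world axes, zero at the start; "wrist_torque": the same for the moment, N m; "opening": opening from 0.0 (shut) to 1.0 (fully open).
Only numpy, scipy, OpenCV 4.12 (cv2) and the standard library are available. Lean on these libraries where they do the work, as an engineer would, in place of code of your own. Each camera call takes 0.05 s, during which the arm holds its last target.

TASK

Lay the red folding hex key set down inside the open green tool box; set it down, do not drop it in. Then close the box: push the lid from behind until it is past upright and let its own weight swing it fully shut, without guiding it down or pressing on it.

Things in the scene. Friction and masses are not known exactly. Their poses are not given: they have to be found in the camera images.
- hex_key_set: Red folding hex key set lying flat on the bench: 30 mm wide (its x) by 90 mm long (its y) by 22 mm high, 0.14 kg. Origin at the centre of its underside. Take it across the 30 mm width. Nearby lie a flat red tin and a roll of black tape, which are not wanted; a bench vice (its front at x = 0.49, 130 mm high) stands behind them and a tall filing cabinet to the right of the bench (y below -0.5): keep the arm clear of both.
- toolbox: Green steel tool box with an open top, fixed to the bench: 170 mm (its x) by 260 mm (its y) by 75 mm high, walls and floor 4 mm thick, a dark mat on the floor. Origin at the centre of its underside; x points to the hinge side, away from the robot give or take its yaw. The hinge axis runs along y at x = +89 mm, z = 75 mm.
- toolbox_lid (a joint): Lid angle in rad: 0 shut, 1.57 upright, 1.85 open against its stop, leaning away from the robot, as it stands at the start. No spring and very little friction: beyond upright it falls back open, short of upright it falls shut by itself in about a second. The lid weighs 0.4 kg, is 178 mm from hinge to free edge, 266 mm along y and 4 mm thick with a 12 mm skirt on its inner side.
- lid_edge (a point): The middle of the lid's free edge, on the outer face (the face that looks away from the robot while the lid stands open; the top face once shut). About 245 mm above the bench when open. A drawer cabinet, 231 mm high, may stand 60 mm or more behind it.

How it is judged (in metres and radians):
On the way:
1. the hex key set lies in the open box, let go (value of joint toolbox_lid above 1.6 rad and x of hex_key_set in the frame of toolbox between -0.081 and 0.081 m and y of hex_key_set in the frame of toolbox between -0.126 and 0.126 m and z of hex_key_set in the frame of toolbox below 0.04 m and linear speed of hex_key_set below 0.03 m/s and contact force between the fingers and hex_key_set below 0.1 N), for 0.2 s.
At the end, for the whole second after the job is handed in: The lid is shut (within 0.05 rad) and the hex key set lies at rest inside the box, its origin between the walls and less than 40 mm above the box's underside (value of joint toolbox_lid below 0.05 rad and x of hex_key_set in the frame of toolbox between -0.081 and 0.081 m and y of hex_key_set in the frame of toolbox between -0.126 and 0.126 m and z of hex_key_set in the frame of toolbox below 0.04 m and linear speed of hex_key_set below 0.03 m/s); the robot touches nothing.
It fails at once if the robot pushed on the lid (over 2 N) once it had come below 0.9 rad, instead of letting it fall by itself (value of joint toolbox_lid below 0.9 rad and contact force between any of the fingers, the arm and toolbox_lid above 2 N).
It fails at once if the hex key set was dropped into the box (faster than 1.1 m/s inside it, a fall of about 60 mm) (linear speed of hex_key_set above 1.1 m/s and horizontal distance between hex_key_set and toolbox below 0.13 m and height (world z) of hex_key_set below 0.07 m).
It also fails if it takes over 56 s, if anything falls off the work surface, if the arm or the gripper's body presses on something with over 40 N, if the wrist force passes 120 N, or if a joint passes its speed limit or range.

## Working session

There is one attempt and no reset: what is moved stays moved. The work goes in short steps, Python scripts to look and compute and a tool call to move; the robot and the scene stay as the last step left them, time stands still between calls to the robot, and variables do not carry over. Pictures are saved under pics/ and viewed, and the job is handed in when it is done.

Besides the shell and the picture viewer there is one more tool, called after "Call:" in YAML: its name, and indented under it one key for each argument. servo_tool: Moves the arm, as the interface text tells. Its arguments: {"type":"object","properties":{"rows":{"type":"array"},"squeeze":{"type":"number"}},"required":["rows"]}

```bash
mkdir -p pics; ls
cat > h.py <<'E'
import numpy as np, cv2, pickle
from rig import r, eyes
def grab(n,tag):
    s=r.sense(); f=eyes.grab_frame(n); f['state']=s
    pickle.dump(f,open(f'pics/{tag}.pkl','wb'))
    cv2.imwrite(f'pics/{tag}.png',f['frame'][...,::-1]); return f
def load(tag): return pickle.load(open(f'pics/{tag}.pkl','rb'))
def Rm(rpy):
    from scipy.spatial.transform import Rotation as R
    return R.from_euler('xyz',rpy).as_matrix()
def cam2w(f):
    if 'camera_from_world' in f: return np.linalg.inv(f['camera_from_world'])
    T=np.eye(4);s=f['state'];T[:3,:3]=Rm(s['tcp_rot']);T[:3,3]=s['eef_pos'];return T@f['hand_eye']
def px(f,u,v,d=None):
    F=f['frame'].shape[0]/2/np.tan(np.radians(f['vertical_fov'])/2)
    if d is None: d=f['depth'][int(round(v)),int(round(u))]
    p=np.array([(u-f['cx'])/F*d,(v-f['cy'])/F*d,d,1]); return (cam2w(f)@p)[:3]
def pz(f,u,v,z):
    a=px(f,u,v,0.);b=px(f,u,v,1000.);t=(z-a[2])/(b[2]-a[2]);return a+t*(b-a)
def tri(f1,p1,f2,p2):
    a=px(f1,*p1,0.);da=px(f1,*p1,1.)-a;b=px(f2,*p2,0.);db=px(f2,*p2,1.)-b
    x=np.linalg.lstsq(np.c_[da,-db],b-a,rcond=None)[0]
    A=a+x[0]*da;B=b+x[1]*db;return (A+B)/2,np.linalg.norm(A-B)
E
python3 - <<'E'
from h import *
print(r.sense())
for n in('scene','top','wrist'):
    f=grab(n,n+'0');print(n,{k:v for k,v in f.items() if k not in('frame','depth','state')})
E
```

```text
pics
{'clock': 0.0, 'qpos': array([ 1.11157945e+00,  3.53664204e-01,  1.63414142e+00,  5.60557789e-06,
        1.15521612e+00, -2.43156590e-03]), 'qvel': array([ 0.00132349,  0.00073362,  0.00057879,  0.00163186, -0.00073913,
        0.00207589]), 'joint_efforts': array([-1.46609342e-03, -6.05259275e+01, -3.42057717e+01,  4.74326430e-05,
        9.43038496e-03, -4.84971338e-06]), 'eef_pos': array([275.47305403, 560.49141592, 241.54853376]), 'tcp_rot': array([-3.14016358e+00, -8.60011199e-06,  2.68480507e+00]), 'contact_force': array([ 0.55798728,  0.62770614, -0.43932322]), 'wrist_torque': array([ 0.05105099, -0.0448485 , -0.01181149]), 'opening': 0.9977889381955135}
scene {'vertical_fov': 43.20333302271558, 'cx': 314.16074843936076, 'cy': 198.1145695235164, 'camera_from_world': array([[ 7.93051455e-01, -6.09145475e-01,  3.34351837e-03,
        -4.11083191e+02],
       [-4.57363770e-01, -5.99053076e-01, -6.57231918e-01,
         2.35759909e+02],
       [ 4.02352794e-01,  5.19689525e-01, -7.53680985e-01,
         1.30673340e+03],
       [ 0.00000000e+00,  0.00000000e+00,  0.00000000e+
[... 232 characters left out ...]
    [-9.90402398e-01,  4.69755137e-03, -1.38134079e-01,
         4.79878580e+02],
       [ 1.38213083e-01,  3.01588624e-02, -9.89943224e-01,
         1.12678428e+03],
       [ 0.00000000e+00,  0.00000000e+00,  0.00000000e+00,
         1.00000000e+00]])}
wrist {'vertical_fov': 61.99077560512728, 'cx': 319.3428560840569, 'cy': 200.44645050895912, 'hand_eye': array([[-1.56713526e-04, -9.60436099e-01, -2.78500405e-01,
         6.95091606e+01],
       [ 9.99999978e-01, -1.12539882e-04, -1.74599954e-04,
         4.70983677e-01],
       [ 1.36349696e-04, -2.78500427e-01,  9.60436096e-01,
        -1.32049280e+02],
       [ 0.00000000e+00,  0.00000000e+00,  0.00000000e+00,
         1.00000000e+00]])}
```

View pics/scene0.png

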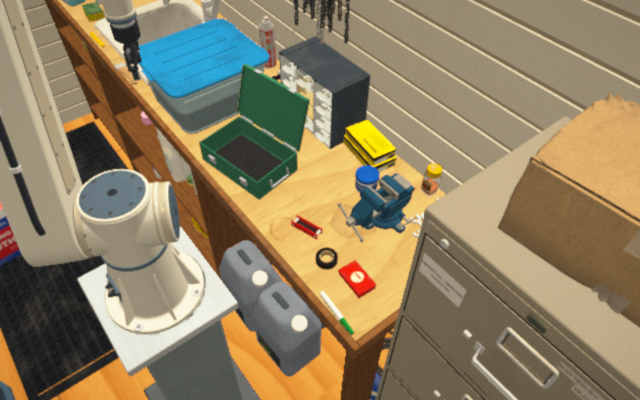

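View pics/top0.png

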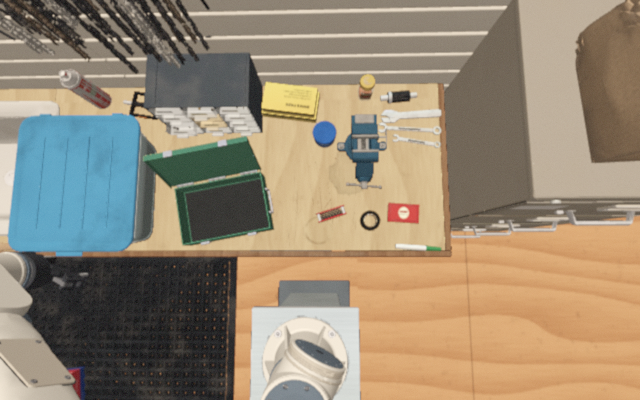

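View pics/wrist0.png

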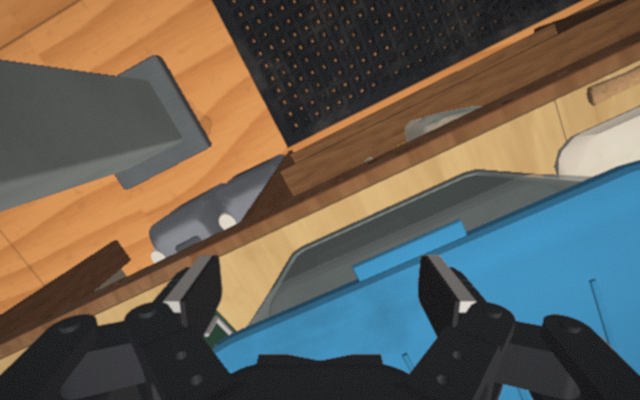

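The overview pictures show the hex key set at scene (307,227) / top (331,214). The open box is at top (225,208) with the lid leaning back, the drawer cabinet behind it, and the tin and tape to the right of the key set. I'll enlarge these areas.

Run:
```python
from h import *
def crop(tag,x0,y0,w,h,k,o):
    im=load(tag)['frame'][y0:y0+h,x0:x0+w,::-1]
    cv2.imwrite(f'pics/{o}.png',cv2.resize(im,None,fx=k,fy=k,interpolation=cv2.INTER_CUBIC))
crop('top0',130,40,160,115+95,0+3.8*0+2.8,'c1') if 0 else crop('top0',135,45,150,205,2.9,'c1')
crop('scene0',190,60,190,140,4,'c2')
crop('top0',300,190,130,60,6,'c3')
crop('scene0',280,200,110,100,6,'c4')
```

```text
(no output)
```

View pics/c1.png

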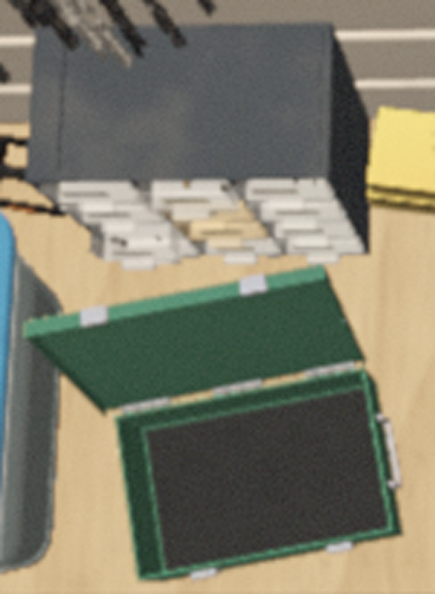

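View pics/c2.png

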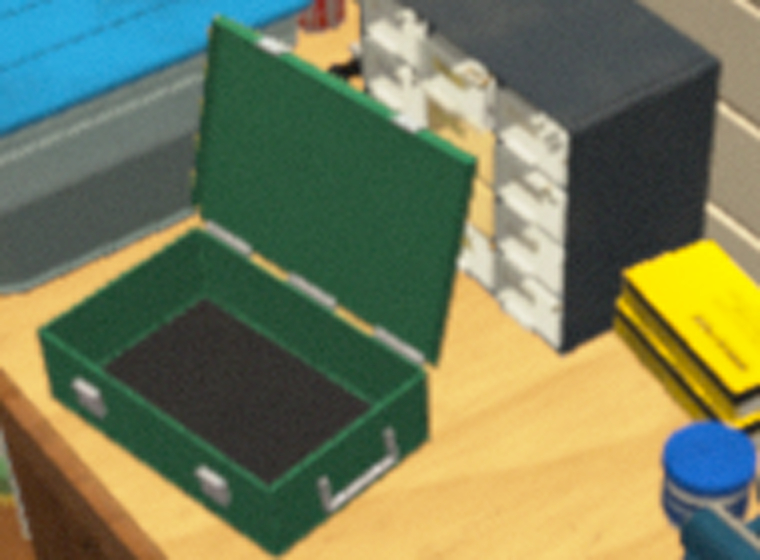

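View pics/c3.png

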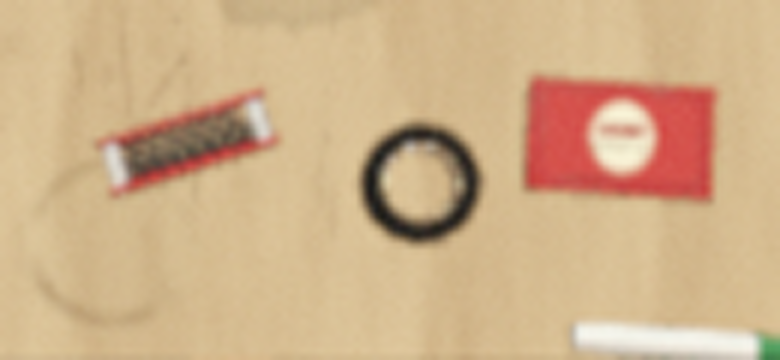

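View pics/c4.png

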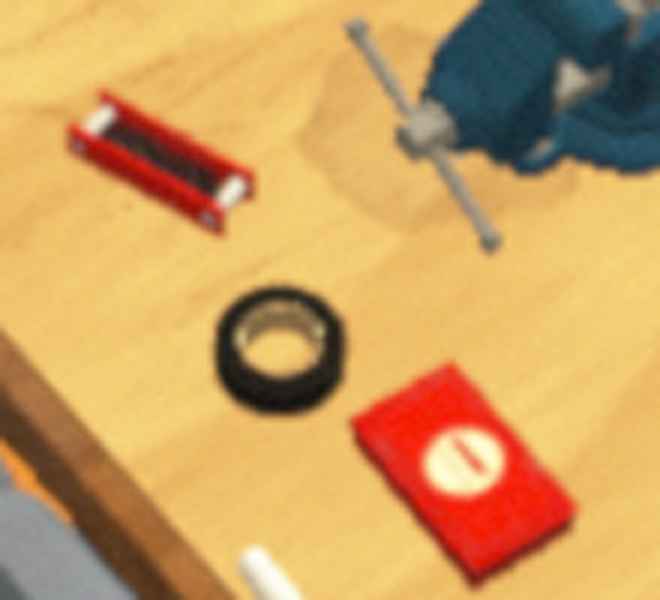

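Run:
```python
from h import *
t=load('top0');s=load('scene0')
T3=lambda u,v:(300+u/6-.4,190+v/6-.4); S4=lambda u,v:(280+u/6-.4,200+v/6-.4)
T1=lambda u,v:(135+u/2.9-.4,45+v/2.9-.4); S2=lambda u,v:(190+u/4-.4,60+v/4-.4)
def go(n,a,b):
    out=[]
    for x,y in zip(a,b):
        p,e=tri(t,x,s,y);out.append(p);print(n,p.round(1),round(e,1),'depthTop',px(t,*x).round(0))
    return np.array(out)
k=go('key',[T3(98,143),T3(262,92),T3(278,140),T3(113,195)],[S4(105,93),S4(255,180),S4(222,218),S4(70,130)])
print(k.mean(0), [np.linalg.norm(k[i]-k[(i+1)%4]) for i in range(4)], np.arctan2(*(k[0]+k[3]-k[1]-k[2])[1::-1]))
b=go('box',[T1(140,578),T1(400,535),T1(370,372),T1(118,415)],[S2(40,332),S2(275,487),S2(428,372),S2(200,230)])
print(b.mean(0), [np.linalg.norm(b[i]-b[(i+1)%4]) for i in range(4)])
d=b[0]+b[3]-b[1]-b[2];print('ydir ang-90',np.arctan2(d[1],d[0])-np.pi/2)
go('lid',[T1(25,330),T1(322,268)],[S2(215,18),S2(474,160)])
# cabinet points by depth
for u,v in [(45,180),(325,180),(130,262),(320,258)]: print(px(t,*T1(u,v)).round(0))
```

```text
key [430.3 -34.9  17. ] 0.9 depthTop [430. -35.  20.]
key [ 456.3 -117.9   14.2] 0.7 depthTop [ 455. -118.   26.]
key [ 431.6 -125.5   12.8] 1.7 depthTop [ 431. -125.   22.]
key [404.2 -42.4  16.1] 0.8 depthTop [406. -42.  -2.]
[430.6102794  -80.15239703  15.02117215] [np.float64(86.98619814232744), np.float64(25.899455084412807), np.float64(87.50774957797218), np.float64(27.212120255113927)] 1.8817176598353273
box [337.8 348.7  68.6] 2.3 depthTop [339. 346.  74.]
box [381.2  85.3  88.1] 3.1 depthTop [384.  97.  11.]
box [543.5 119.9  80.6] 0.6 depthTop [552. 126.  43.]
box [502.8 379.7  66.9] 2.0 depthTop [503. 378.  70.]
[441.32695413 233.41135257  76.08116659] [np.float64(267.73135847988095), np.float64(166.15400690110135), np.float64(263.391125993915), np.float64(167.93050167291875)]
ydir ang-90 0.15940084808972954
lid [548.8 395.4 242.4] 2.9 depthTop [549. 392. 247.]
lid [602.1 136.7 242.1] 2.6 depthTop [602. 135. 246.]
[692. 392. 228.]
[696. 142. 209.]
[663. 372.  73.]
[681. 186.  22.]
```

Run:
```python
from h import *
def cloud(f):
    H,W=f['depth'].shape;v,u=np.mgrid[:H,:W];F=H/2/np.tan(np.radians(f['vertical_fov'])/2);d=f['depth'].astype(float)
    P=np.stack([(u-f['cx'])/F*d,(v-f['cy'])/F*d,d,np.ones_like(d)],-1)@cam2w(f).T;return P[...,:3],d>0
for n in('top0','scene0'):
    f=load(n);P,ok=cloud(f);x,y,z=P[...,0],P[...,1],P[...,2]
    print(n,'cabinet/lid: by y, min x for z bands')
    for y0 in range(120,420,30):
        m=ok&(y>y0)&(y<y0+30)&(x>500)&(x<800)
        row=[]
        for z0 in range(90,250,20):
            mm=m&(z>z0)&(z<z0+20);row.append(sorted(set((x[mm]/10).round().astype(int)*10)))
        print(y0,row[1::2] and [ (r[0],r[-1],[a for a in r if a>630][:1]) if r else None for r in row])
    m=ok&(z>35)&(z<200)&(x>440)&(x<700)&(y<20)&(y>-260)
    for y0 in range(-260,20,20):
        mm=m&(y>y0)&(y<y0+20); print('vice',y0,np.percentile(x[mm],1).round() if mm.sum() else None,z[mm].max().round() if mm.sum() else None)
```

```text
top0 cabinet/lid: by y, min x for z bands
120 [(np.int64(550), np.int64(800), [np.int64(690)]), (np.int64(550), np.int64(800), [np.int64(690)]), (np.int64(560), np.int64(800), [np.int64(690)]), (np.int64(560), np.int64(800), [np.int64(690)]), (np.int64(570), np.int64(800), [np.int64(690)]), (np.int64(580), np.int64(800), [np.int64(690)]), (np.int64(580), np.int64(800), [np.int64(690)]), (np.int64(590), np.int64(800), [np.int64(690)])]
150 [(np.int64(550), np.int64(690), [np.int64(680)]), (np.int64(560), np.int64(710), [np.int64(680)]), (np.int64(560), np.int64(690), [np.int64(680)]), (np.int64(570), np.int64(690), [np.int64(690)]), (np.int64(570), np.int64(710), [np.int64(680)]), (np.int64(580), np.int64(690), [np.int64(680)]), (np.int64(590), np.int64(800), [np.int64(690)]), (np.int64(580), np.int64(800), [np.int64(690)])]
180 [(np.int64(540), np.int64(690), [np.int64(690)]), (np.int64(550), np.int64(690), [np.int64(680)]), (np.int64(560), np.int64(690), [np.int64(680)]), (np.int64(560), np.int64(710), [np.int64(690)]), (np.int64(570), np.int64(710), [np.int64(680)]), (np.int64(570)
[... 6736 characters left out ...]
p.int64(700)])]
390 [(np.int64(690), np.int64(690), [np.int64(690)]), (np.int64(680), np.int64(730), [np.int64(680)]), (np.int64(520), np.int64(720), [np.int64(680)]), (np.int64(530), np.int64(730), [np.int64(680)]), (np.int64(530), np.int64(730), [np.int64(680)]), (np.int64(530), np.int64(710), [np.int64(690)]), (np.int64(540), np.int64(800), [np.int64(680)]), (np.int64(540), np.int64(720), [np.int64(700)])]
vice -260 None None
vice -240 501.0 51.0
vice -220 502.0 132.0
vice -200 497.0 130.0
vice -180 496.0 131.0
vice -160 502.0 131.0
vice -140 501.0 124.0
vice -120 None None
vice -100 638.0 65.0
vice -80 633.0 66.0
vice -60 633.0 65.0
vice -40 649.0 63.0
vice -20 None None
vice 0 None None
```

Call:
servo_tool:
  rows:
    - [[0.5, -3.5, 2.0], -0.05, 8.0]
    - [[0.8, -4, 1.0], -0.05, 8.0]
    - [[0.8, -4, 0.5], -0.05, 7.0]
    - [[1, -4, 0], -0.05, 6.0]
    - [[1, -4, 0], -0.05, 6.0]

```text
clock: 0.57
eef_pos: [316.5, 364.6, 277.4]
tcp_rot: [3.141, 0.0, 2.433]
contact_force: [0.7, 0.1, -0.4]
opening: 0.701
```

Call:
servo_tool:
  rows:
    - [[1, -4, 0], -0.05, 6]
    - [[1, -4, 0], -0.05, 6.0]
    - [[1, -4, 0], -0.05, 6.0]
    - [[1, -4, 0], -0.05, 6.0]
    - [[1, -4, 0], -0.05, 6.0]

```text
clock: 0.98
eef_pos: [366.4, 164.4, 277.2]
tcp_rot: [3.141, 0.0, 2.183]
contact_force: [1.6, 0.2, 0.2]
opening: 0.701
```

Call:
servo_tool:
  rows:
    - [[1, -4, 0], -0.05, 6]
    - [[1, -4, 0], -0.05, 6.0]
    - [[1, -4, 0], -0.05, 6.0]
    - [[1, -4, 0], -0.05, 6.0]
    - [[1, -4, -1], -0.05, 6.0]

```text
clock: 1.4
eef_pos: [417.4, -35.3, 268.8]
tcp_rot: [3.139, 0.001, 1.932]
contact_force: [2.2, -0.6, -1.0]
opening: 0.702
```

Call:
servo_tool:
  rows:
    - [[0.7, -2.2, -4], -0.05, 6]
    - [[0.7, -2.2, -4], 0, 6.0]
    - [[0, 0, 0], 0, 6]

```text
clock: 1.65
eef_pos: [426.4, -75.1, 189.8]
tcp_rot: [-3.134, -0.003, 1.882]
contact_force: [-1.4, 0.8, -0.5]
opening: 0.699
```

Run:
```python
from h import *
f=grab('wrist','wrist1');print(f['state']['eef_pos'],f['state']['tcp_rot'])
```

```text
[426.43044986 -75.0783044  189.82114576] [-3.13445457e+00 -2.88156413e-03  1.88196331e+00]
```

View pics/wrist1.png

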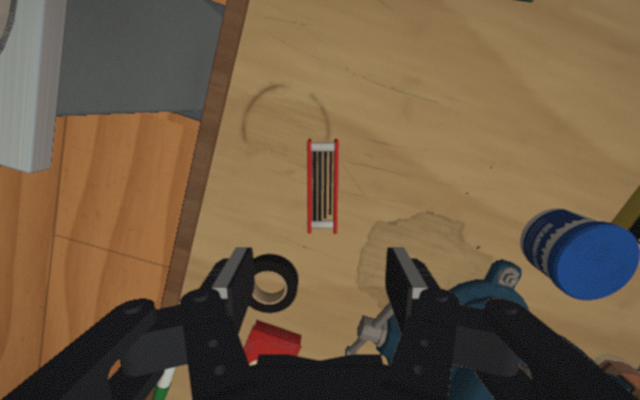

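The key set stands upright in the wrist picture: columns 307–338, rows 139–233, square to the jaws. The tape roll is at (270,285) and the vice screw at (375,330).

Run:
```python
from h import *
f=load('wrist1');t=load('top0')
C=[(307,139),(338,139),(338,233),(307,233)]
P=np.array([pz(f,u,v,22) for u,v in C]);print(P.round(1),P.mean(0))
d=P[0]+P[1]-P[2]-P[3];print(np.arctan2(d[1],d[0]),np.linalg.norm(d)/2)
c=px(f,322,186);print('depth',c)
# two-view heights: wrist +y-end corners vs top corners
T3=lambda u,v:(300+u/6-.4,190+v/6-.4)
for a,b in zip(C,[T3(113,195),T3(98,143),T3(262,92),T3(278,140)]): print(tri(f,a,t,b))
```

```text
[[ 403.5  -39.7   22. ]
 [ 429.8  -31.3   22. ]
 [ 458.5 -116.1   22. ]
 [ 430.1 -125.3   22. ]] [430.4539485  -78.11842384  22.        ]
1.8844300328259782 89.5919023994921
depth [431.05483595 -81.40406142   0.77339993]
(array([404.24020591, -41.83566827,   8.00472903]), np.float64(2.1894069660593303))
(array([433.09816414, -34.17831538, -13.95630025]), np.float64(1.213983734617995))
(array([ 457.6077832 , -117.59942926,   18.41938756]), np.float64(3.0109159974618858))
(array([ 430.74863409, -125.37436517,   22.09386078]), np.float64(1.4056649055647779))
```

Call:
servo_tool:
  rows:
    - [[0.4, -0.3, -3], 0, 5]
    - [[0, 0, -4], 0, 5.0]
    - [[0, 0, -4], 0, 5]
    - [[0, 0, -3], 0, 5]
    - [[0, 0, 0], 0, 5]

```text
clock: 2.12
eef_pos: [430.4, -74.5, 52.0]
tcp_rot: [-3.136, -0.003, 1.886]
contact_force: [-2.0, 0.4, 0.4]
opening: 0.582
```

Call:
servo_tool:
  rows:
    - [[0, 0, -2], 0, 5]
    - [[0, 0, -1], 0, 5.0]
    - [[0, 0, -0.5], 0, 5]
    - [[0, 0, 0], 0, 5]

```text
clock: 2.45
eef_pos: [433.5, -75.5, 20.9]
tcp_rot: [3.141, 0.0, 1.885]
contact_force: [0.2, -0.2, -0.3]
opening: 0.583
```

Call:
servo_tool:
  rows:
    - [[-0.2, -0.3, -0.4], 0, 5]
    - [[0, 0, -0.3], 0, 5.0]
    - [[0, 0, 0], 0, 5]

```text
clock: 2.7
eef_pos: [431.2, -78.9, 13.5]
tcp_rot: [3.141, 0.0, 1.884]
contact_force: [-0.7, -0.6, 0.6]
opening: 0.585
```

Run:
```python
from h import *
f=grab('wrist','wrist2');print(f['state']['eef_pos'],f['state']['tcp_rot'],f['state']['contact_force'])
```

```text
[431.16076608 -78.90642896  13.54206087] [3.14108602e+00 2.72299960e-04 1.88445828e+00] [-0.70763549 -0.56584854  0.57378115]
```

View pics/wrist2.png

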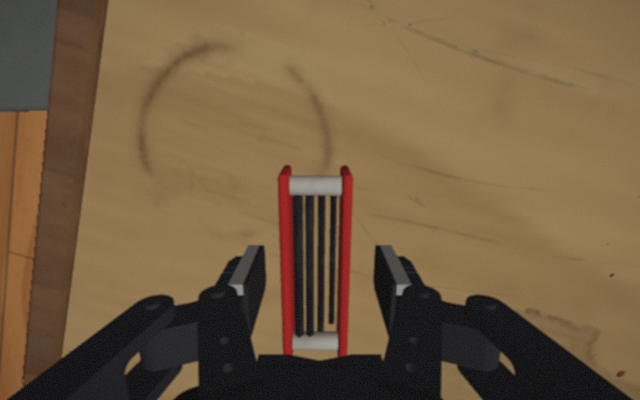

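The key set (columns 280–352) sits between the pads (266 and 375), so I'll close. There is about 15 px of space on the left and 23 px on the right.

Call:
servo_tool:
  rows:
    - [[0, 0, 0], 0, 2.5]
    - [[0, 0, 0], 0, 2.0]
    - [[0, 0, 0], 0, 2]
    - [[0, 0, 0], 0, 2]
    - [[0, 0, 0], 0, 2]
  squeeze: 45

```text
clock: 3.17
eef_pos: [431.2, -78.8, 13.7]
tcp_rot: [3.141, 0.0, 1.885]
contact_force: [-1.5, 0.0, 7.0]
opening: 0.329
```

Call:
servo_tool:
  rows:
    - [[0, 0, 1], 0, 2]
    - [[0, 0, 2], 0, 2.0]
    - [[0, 0, 3], 0, 2]
    - [[0, 0, 3], 0, 2]
    - [[0, 0, 3], 0, 2]

```text
clock: 3.58
eef_pos: [430.4, -78.6, 134.9]
tcp_rot: [-3.141, -0.0, 1.885]
contact_force: [1.3, 0.0, -1.9]
opening: 0.33
```

Call:
servo_tool:
  rows:
    - [[0, 2.5, 2], 0, 2]
    - [[0, 4, 2], 0, 2.0]
    - [[0, 4, 1], -0.04, 2]
    - [[0, 4, 0], -0.04, 2]
    - [[0, 4, 0], -0.05, 2]

```text
clock: 4.0
eef_pos: [431.0, 105.2, 183.6]
tcp_rot: [3.139, -0.0, 1.752]
contact_force: [0.5, 0.2, -0.9]
opening: 0.329
```

Call:
servo_tool:
  rows:
    - [[0, 4, 0], 0, 2]
    - [[0, 4, 0], 0, 2.0]
    - [[0, 2, 0], 0, 2]
    - [[0, 0, 0], 0, 2]
    - [[0, 0, 0], 0, 2]

```text
clock: 4.42
eef_pos: [430.5, 204.4, 182.2]
tcp_rot: [-3.141, 0.0, 1.757]
contact_force: [0.3, -0.6, -1.4]
opening: 0.33
```

Run:
```python
from h import *
f=grab('wrist','wrist3');print(f['state']['eef_pos'],f['state']['tcp_rot'],f['state']['contact_force'])
```

```text
[430.49822545 204.40350132 182.17958696] [-3.14127784e+00  1.81339278e-04  1.75748017e+00] [ 0.28999835 -0.58998684 -1.43753858]
```

View pics/wrist3.png

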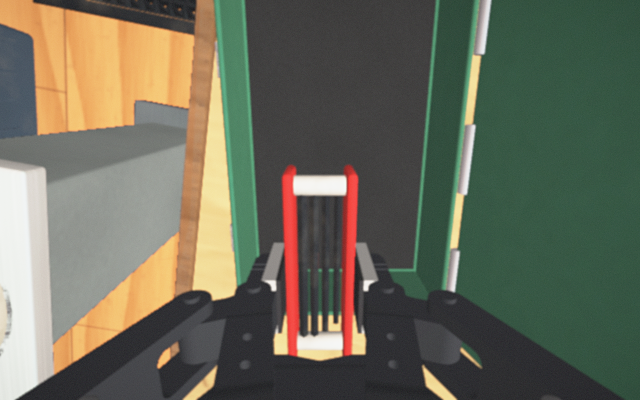

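Run:
```python
from h import *
im=load('wrist3')['frame'][...,::-1]
cv2.imwrite('pics/c5.png',cv2.resize(im[0:300,200:490],None,fx=2.0,fy=2.0,interpolation=cv2.INTER_CUBIC))
```

```text
(no output)
```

View pics/c5.png

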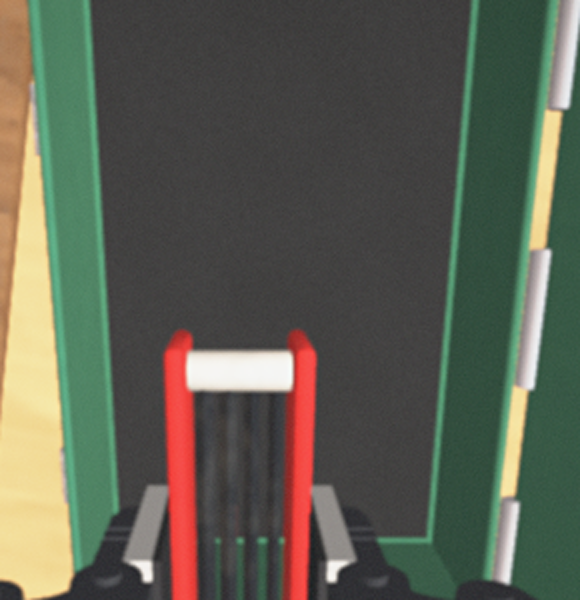

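Run:
```python
from h import *
f=load('wrist3');q=lambda u,v,z:pz(f,200+u/2-.25,v/2-.25,z)
A,B,C,D=q(30,0,75),q(75,560,75),q(557,0,75),q(490,560,75)
E_,F_,G,H=q(93,0,4),q(118,490,4),q(475,0,4),q(430,540,4)
for a,b in((A,B),(C,D),(E_,F_),(G,H)):
    d=a-b;print(a.round(1),b.round(1),np.arctan2(d[1],d[0])-np.pi/2)
yaw=.17
e=np.array([np.cos(yaw),np.sin(yaw)])
for n,P in(('fo',(A,B)),('re',(C,D)),('ffl',(E_,F_)),('rfl',(G,H))): print(n,[round(float(p[:2]@e),1) for p in P])
yy=np.array([-np.sin(yaw),np.cos(yaw)])
print('floor -y edge',H[:2]@yy, 'cen',np.array([441.3,233.4])@e,np.array([441.3,233.4])@yy)
```

```text
[341.4 324.   75. ] [379.  128.1  75. ] 0.18968489284445278
[506.2 355.1  75. ] [542.8 159.   75. ] 0.18448790215737798
[344.  343.7   4. ] [383.8 128.2   4. ] 0.18293931541375485
[499. 373.   4.] [545.9 130.4   4. ] 0.19115276725550512
fo [391.2, 395.2]
re [559.0, 561.9]
ffl [397.2, 400.0]
rfl [554.9, 560.1]
floor -y edge 36.13412950605178 cen 474.425717909426 155.37531395342614
```

Call:
servo_tool:
  rows:
    - [[0.7, 3.2, -1], 0, 2]
    - [[0, 0, -4], 0, 2.0]
    - [[0, 0, -4], 0, 2]
    - [[0, 0, -3], 0, 2]
    - [[0, 0, 0], 0, 2]

```text
clock: 4.88
eef_pos: [434.5, 232.4, 57.3]
tcp_rot: [-3.133, 0.003, 1.753]
contact_force: [-1.8, -0.3, -1.5]
opening: 0.326
```

Call:
servo_tool:
  rows:
    - [[0, 0, -1.5], 0, 2]
    - [[0, 0, -1], 0, 2.0]
    - [[0, 0, -0.5], 0, 2]
    - [[0, 0, 0], 0, 2]
    - [[0, 0, 0], 0, 2]

```text
clock: 5.3
eef_pos: [438.5, 235.4, 32.7]
tcp_rot: [3.141, -0.0, 1.754]
contact_force: [-0.1, -0.3, -0.6]
opening: 0.33
```

Call:
servo_tool:
  rows:
    - [[0, 0, -0.5], 0, 2]
    - [[0, 0, -0.4], 0, 2.0]
    - [[0, 0, 0], 0, 2]
    - [[0, 0, 0], 0, 2]

```text
clock: 5.63
eef_pos: [437.9, 235.5, 22.8]
tcp_rot: [-3.141, 0.0, 1.755]
contact_force: [-0.0, -0.6, -1.6]
opening: 0.326
```

Call:
servo_tool:
  rows:
    - [[0, 0, -0.2], 0, 2]
    - [[0, 0, 0], 0, 2.0]
    - [[0, 0, 0], 0, 2]

```text
clock: 5.88
eef_pos: [438.0, 235.5, 20.8]
tcp_rot: [-3.141, 0.0, 1.755]
contact_force: [0.3, -0.1, -1.8]
opening: 0.329
```

Call:
servo_tool:
  rows:
    - [[0, 0, -0.2], 0, 2]
    - [[0, 0, 0], 0, 2.0]
    - [[0, 0, 0], 0, 2]

```text
clock: 6.13
eef_pos: [438.0, 235.5, 18.7]
tcp_rot: [-3.141, 0.0, 1.755]
contact_force: [-0.2, 0.1, -1.6]
opening: 0.328
```

Call:
servo_tool:
  rows:
    - [[0, 0, -0.1], 0, 2]
    - [[0, 0, 0], 0, 2.0]
    - [[0, 0, 0], 0, 2]

```text
clock: 6.38
eef_pos: [438.0, 235.5, 17.8]
tcp_rot: [-3.141, 0.0, 1.755]
contact_force: [0.4, 0.4, -1.0]
opening: 0.327
```

Call:
servo_tool:
  rows:
    - [[0, 0, -0.1], 0, 2]
    - [[0, 0, 0], 0, 2.0]
    - [[0, 0, 0], 0, 2]

```text
clock: 6.63
eef_pos: [438.1, 235.5, 17.7]
tcp_rot: [3.141, -0.0, 1.755]
contact_force: [-3.4, -1.4, 13.0]
opening: 0.327
```

Contact at 17.7 mm, so I'll let go, gently, to a partial opening, and then rise.

Call:
servo_tool:
  rows:
    - [[0, 0, 0], 0, 3.5]
    - [[0, 0, 0], 0, 4.5]
    - [[0, 0, 0], 0, 5]
    - [[0, 0, 0], 0, 5]
    - [[0, 0, 0], 0, 5]

```text
clock: 7.05
eef_pos: [438.1, 235.5, 16.8]
tcp_rot: [-3.141, 0.0, 1.755]
contact_force: [0.4, -0.5, 0.4]
opening: 0.586
```

Call:
servo_tool:
  rows:
    - [[0, 0, 1], 0, 5]
    - [[0, 0, 3], 0, 5]
    - [[0, 0, 4], 0, 5]
    - [[0, 0, 4], 0, 5]
    - [[0, 0, 4], 0, 5]

```text
clock: 7.47
eef_pos: [437.5, 235.2, 179.1]
tcp_rot: [-3.141, 0.0, 1.755]
contact_force: [1.1, 0.1, -0.3]
opening: 0.584
```

Run:
```python
from h import *
f=grab('wrist','wrist4');print(f['state']['eef_pos'],f['state']['tcp_rot'],f['state']['contact_force'])
```

```text
[437.48070176 235.23799187 179.10683927] [-3.14111501e+00  1.31202677e-04  1.75480861e+00] [ 1.05836336  0.1410548  -0.28703121]
```

View pics/wrist4.png

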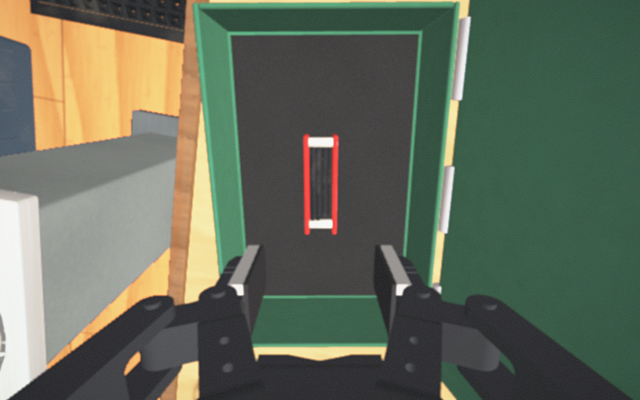

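The key set lies in the middle of the mat at rows 135–233, columns 304–338, and is free of the fingers. Next is the lid. I'll check the joints for a quarter turn and refine the lid edge from the scene and top views.

Run:
```python
from h import *
print(r.sense()['qpos'].round(2))
f=load('wrist4');P=[pz(f,u,v,26) for u,v in((304,136),(338,136),(338,233),(304,233))];print(np.mean(P,0))
f=grab('scene','scene2');im=f['frame'][...,::-1]
cv2.imwrite('pics/c6.png',cv2.resize(im[50:210,180:390],None,fx=3.6,fy=3.6,interpolation=cv2.INTER_CUBIC))
```

```text
[0.49 0.22 1.96 0.   0.95 0.31]
[439.97810535 236.12993348  26.        ]
```

View pics/c6.png

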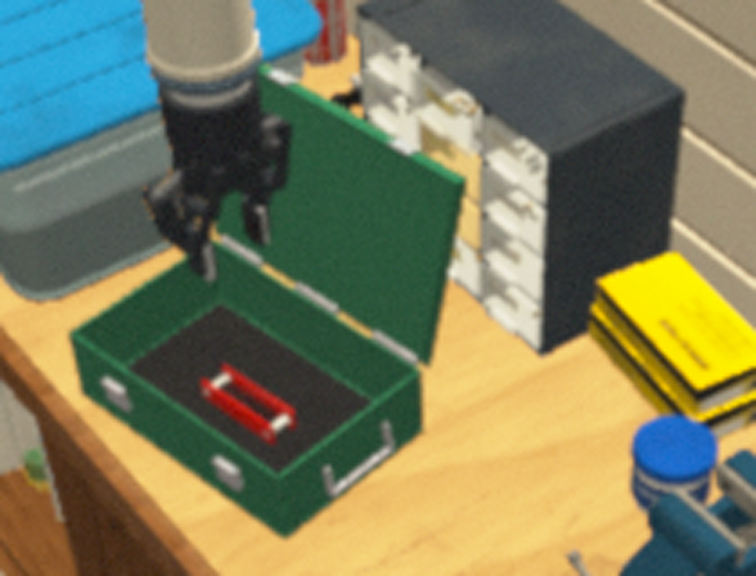

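Call:
servo_tool:
  rows:
    - [[0, 0, 4], 0.12, 4]
    - [[0, 0, 4], 0.12, 2]
    - [[0, 0, 4], 0.12, 0]
    - [[0, 0, 4], 0.12, 0]
    - [[0, 0.5, 1], 0.12, 0]

```text
clock: 7.98
eef_pos: [439.6, 240.9, 353.6]
tcp_rot: [3.134, 0.003, 2.36]
contact_force: [0.9, 0.5, 0.4]
opening: -0.004
```

Call:
servo_tool:
  rows:
    - [[1, 0.5, 0], 0.12, 0]
    - [[2, 0.5, 0], 0.12, 0]
    - [[2.5, 0.5, 0], 0.12, 0]
    - [[2.5, 0.5, 0], 0.12, 0]
    - [[2.5, 0.5, 0], 0.12, 0]

```text
clock: 8.4
eef_pos: [543.7, 265.6, 347.0]
tcp_rot: [-3.141, -0.0, 2.961]
contact_force: [-0.3, 0.3, 0.7]
opening: -0.0
```

Call:
servo_tool:
  rows:
    - [[2.5, 0.5, 0], 0.12, 0]
    - [[2.5, 0, 0], 0.12, 0]
    - [[2, 0, 0], 0.12, 0]
    - [[0.5, 0, 0], 0, 0]
    - [[0, 0, 0], 0, 0]

```text
clock: 8.82
eef_pos: [618.5, 270.2, 346.0]
tcp_rot: [-3.141, -0.001, -2.972]
contact_force: [-1.2, 0.6, 0.6]
opening: 0.001
```

Run:
```python
from h import *
s=r.sense();print(s['eef_pos'],s['tcp_rot'],s['contact_force'],s['opening'])
grab('wrist','wrist5')
im=grab('top','top5')['frame'][...,::-1];im2=grab('scene','scene5')['frame'][...,::-1]
cv2.imwrite('pics/c7.png',np.hstack([cv2.resize(im[40:260,120:300],(400,489)),cv2.resize(im2[0:220,150:330],(400,489))]))
```

```text
[618.54502271 270.15958596 346.04243724] [-3.14122427e+00 -1.30078605e-03 -2.97201018e+00] [-1.23547745  0.57308315  0.64511045] 0.0010739582508315975
```

View pics/c7.png

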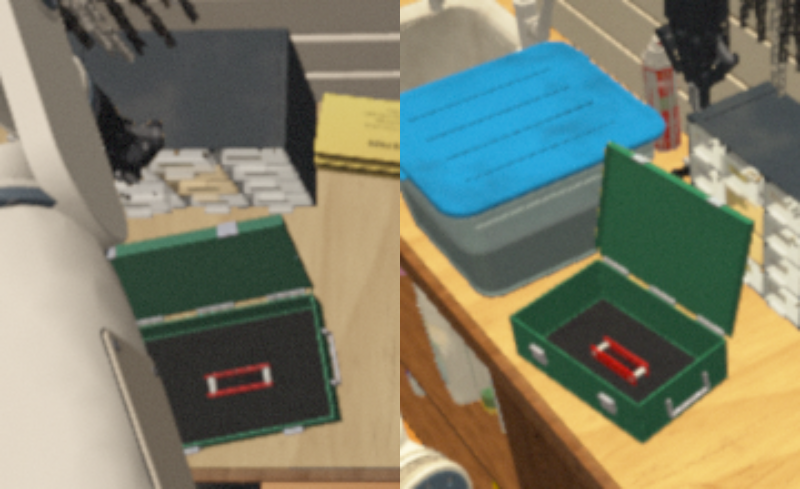

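View pics/wrist5.png

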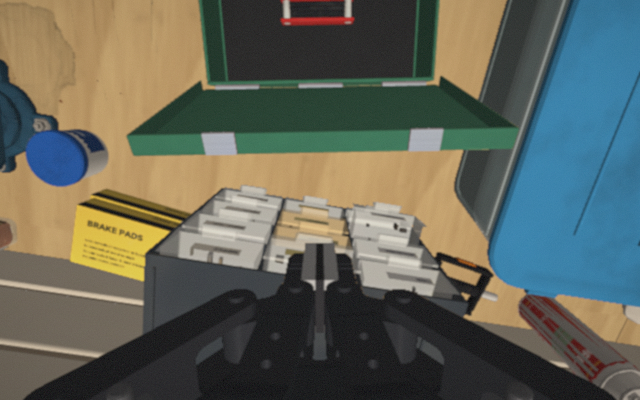

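Run:
```python
from h import *
f=load('wrist5');
for u,v,z in((137,154,243),(512,150,243),(322,153,243),(160,256,231),(440,290,231),(250,262,231)): print(pz(f,u,v,z).round(1), px(f,u,v).round(0))
```

```text
[605.3 136.7 243. ] [604. 138. 246.]
[557.8 397.  243. ] [561. 448. 156.]
[582.5 265.5 243. ] [616. 273.   1.]
[688.7 150.5 231. ] [690. 150. 229.]
[680.5 382.9 231. ] [687. 389. 220.]
[681.7 223.1 231. ] [686. 222. 223.]
```

Call:
servo_tool:
  rows:
    - [[0.3, 0, -3], 0, 0]
    - [[0, 0, -3], 0, 0]
    - [[0, 0, -2.5], 0, 0]
    - [[0, 0, -2], 0, 0]
    - [[0, 0, 0], 0, 0]

```text
clock: 9.38
eef_pos: [617.7, 269.7, 237.7]
tcp_rot: [-3.14, -0.007, -2.97]
contact_force: [-1.0, -0.2, -0.1]
opening: 0.0
```

Call:
servo_tool:
  rows:
    - [[0, 0, -0.6], 0, 0]
    - [[0, 0, -0.6], 0, 0]
    - [[0, 0, 0], 0, 0]
    - [[0, 0, 0], 0, 0]

```text
clock: 9.72
eef_pos: [621.3, 270.7, 230.9]
tcp_rot: [3.141, 0.001, -2.969]
contact_force: [0.1, -0.2, 0.9]
opening: -0.004
```

Run:
```python
from h import *
s=r.sense();print(s['eef_pos'],s['tcp_rot'],s['contact_force'],s['opening'])
grab('wrist','wrist6')
```

```text
[621.29272946 270.74687104 230.87363658] [ 3.14126584e+00  1.22007290e-03 -2.96857991e+00] [ 0.13087649 -0.19282418  0.85397225] -0.0038763032278544694
```

View pics/wrist6.png

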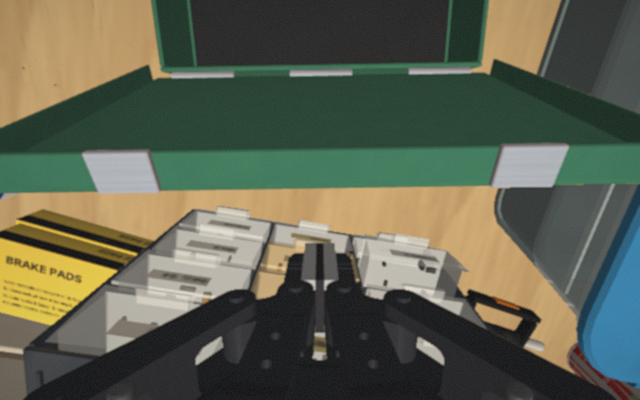

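Fingers are down behind the lid's edge, tip end near (320,245). The lid's outer edge is at row 190 and the drawers are clear. I'll push toward the box.

Call:
servo_tool:
  rows:
    - [[-0.8, -0.15, 0], 0, 0]
    - [[-0.8, -0.15, 0], 0, 0]
    - [[-0.6, -0.1, 0], 0, 0]
    - [[-0.6, -0.1, 0], 0, 0]
    - [[-0.6, -0.1, 0], 0, 0]

```text
clock: 10.18
eef_pos: [586.5, 264.4, 230.2]
tcp_rot: [3.142, 0.001, -2.968]
contact_force: [1.4, 0.9, 0.5]
opening: -0.002
```

Call:
servo_tool:
  rows:
    - [[-0.6, -0.1, 0], 0, 0]
    - [[-0.6, -0.1, 0], 0, 0]
    - [[-0.6, -0.1, 0], 0, 0]
    - [[-0.6, -0.15, 0], 0, 0]
    - [[-0.6, -0.1, 0], 0, 0]

```text
clock: 10.6
eef_pos: [556.4, 258.9, 229.8]
tcp_rot: [-3.142, -0.0, -2.968]
contact_force: [0.6, 0.8, -0.2]
opening: 0.004
```

Run:
```python
from h import *
grab('wrist','wrist7')
im2=grab('scene','scene7')['frame'][...,::-1]
cv2.imwrite('pics/c8.png',cv2.resize(im2[0:220,150:390],None,fx=2.5,fy=2.5))
```

```text
(no output)
```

View pics/c8.png

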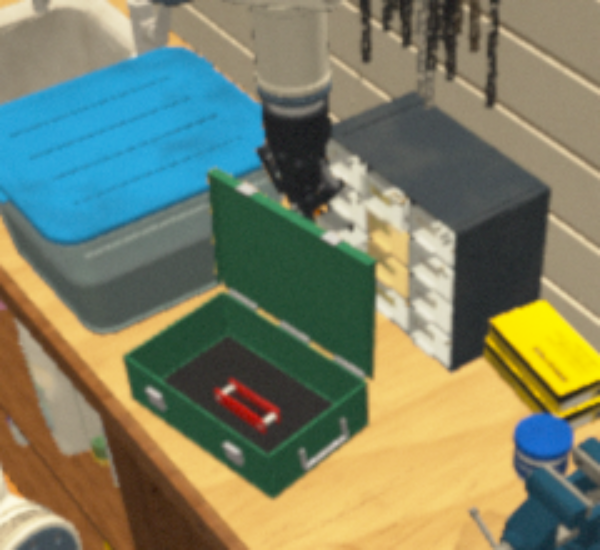

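View pics/wrist7.png

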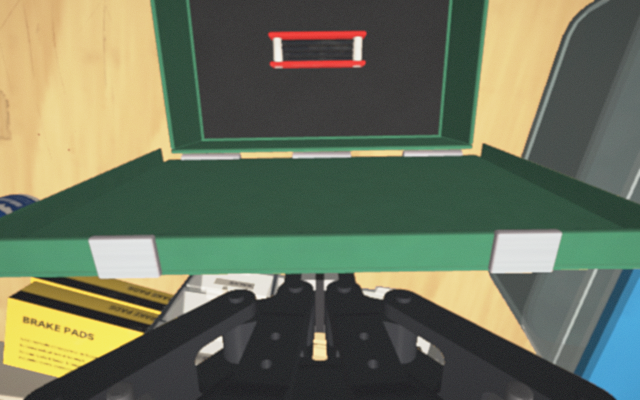

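The lid is in contact and nearly upright. Its edge (row 270) covers the finger tips, and the key set still lies in the box. I'll continue pushing past upright.

Call:
servo_tool:
  rows:
    - [[-0.5, -0.1, 0], 0, 0]
    - [[-0.5, -0.1, 0], 0, 0]
    - [[-0.5, -0.1, 0], 0, 0]
    - [[-0.4, -0.1, 0], 0, 0]

```text
clock: 11.03
eef_pos: [537.4, 254.9, 229.7]
tcp_rot: [-3.142, -0.0, -2.968]
contact_force: [-0.2, -0.0, -0.4]
opening: 0.0
```

Run:
```python
from h import *
grab('wrist','wrist8')
im2=grab('scene','scene8')['frame'][...,::-1]
cv2.imwrite('pics/c9.png',cv2.resize(im2[0:220,150:390],None,fx=2.5,fy=2.5))
```

```text
(no output)
```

View pics/c9.png

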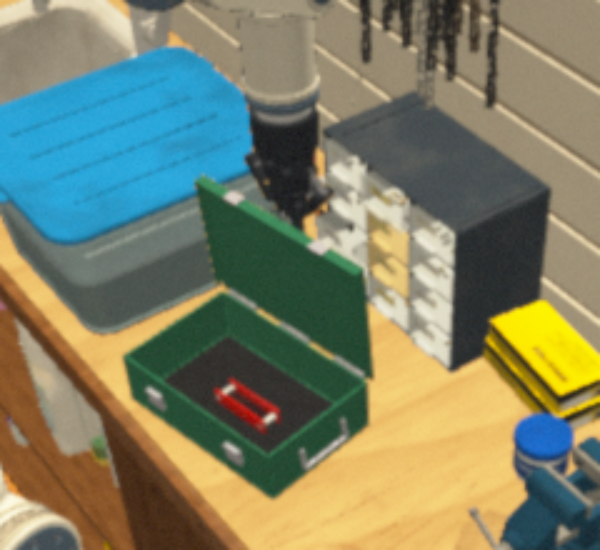

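Call:
servo_tool:
  rows:
    - [[-0.5, -0.1, 0], 0, 0]
    - [[-0.5, -0.1, 0], 0, 0]
    - [[-0.5, -0.1, 0], 0, 0]
    - [[0, 0, 0], 0, 0]
    - [[0, 0, 0], 0, 0]

```text
clock: 11.55
eef_pos: [522.8, 252.0, 230.0]
tcp_rot: [3.142, 0.0, -2.968]
contact_force: [-0.1, -0.4, 0.3]
opening: -0.003
```

Run:
```python
from h import *
im2=grab('scene','scene9')['frame'][...,::-1]
cv2.imwrite('pics/c10.png',cv2.resize(im2[0:220,150:390],None,fx=2.5,fy=2.5))
```

View pics/c10.png

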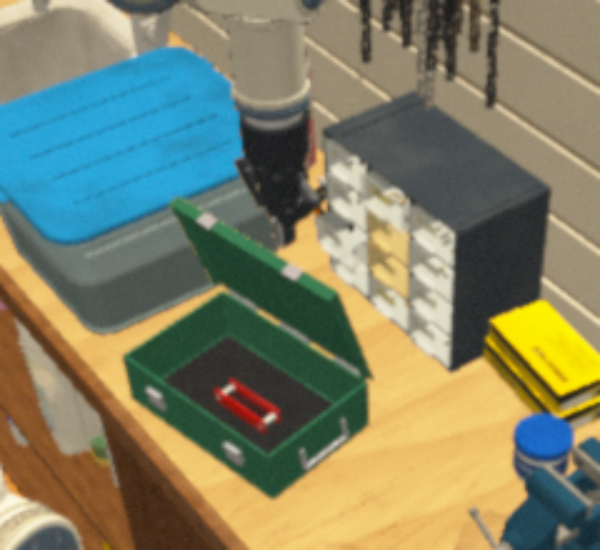

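The lid is past upright and falling by itself, clear of the fingers. I'll stand still while it falls, then rise.

Call:
servo_tool:
  rows:
    - [[0, 0, 0], 0, 0]
    - [[0, 0, 0], 0, 0]
    - [[0, 0, 0], 0, 0]
    - [[0, 0, 0], 0, 0]
    - [[0, 0, 0], 0, 0]

```text
clock: 12.02
eef_pos: [523.1, 252.0, 229.8]
tcp_rot: [-3.142, -0.0, -2.968]
contact_force: [0.7, 0.9, 0.5]
opening: -0.006
```

Call:
servo_tool:
  rows:
    - [[0, 0, 1], 0, 0]
    - [[0, 0, 3], 0, 0]
    - [[0, 0, 3], 0, 0]
    - [[0, 0, 3], 0, 0]
    - [[0, 0, 0], 0, 0]

```text
clock: 12.43
eef_pos: [525.5, 253.2, 337.0]
tcp_rot: [3.139, 0.009, -2.968]
contact_force: [1.2, 0.2, -0.1]
opening: 0.001
```

Call:
servo_tool:
  rows:
    - [[0, 0, 0], 0, 0]
    - [[0, 0, 0], 0, 0]
    - [[0, 0, 0], 0, 0]
    - [[0, 0, 0], 0, 0]
    - [[0, 0, 0], 0, 0]

```text
clock: 12.85
eef_pos: [522.7, 251.8, 328.8]
tcp_rot: [-3.141, -0.002, -2.968]
contact_force: [0.7, -0.8, 0.4]
opening: -0.003
```

Run:
```python
from h import *
s=r.sense();print(s['clock'],s['eef_pos'],s['contact_force'])
im2=grab('scene','scene10')['frame'][...,::-1]
cv2.imwrite('pics/c11.png',cv2.resize(im2[0:220,150:390],None,fx=2.5,fy=2.5))
f=load('scene10')
for u,v in((40,332),(275,487),(428,372),(200,230)): pass
H,W=f['depth'].shape
for u,v in((215,157),(245,150),(260,170),(270,155)): print(px(f,u,v).round(1))
```

```text
12.85 [522.65144557 251.84168294 328.75114209] [ 0.67112356 -0.7888806   0.43968016]
[344.7 269.8  63.4]
[429.3 231.8  72.6]
[414.5 125.3  81.2]
[475.8 164.   76.3]
```

View pics/c11.png

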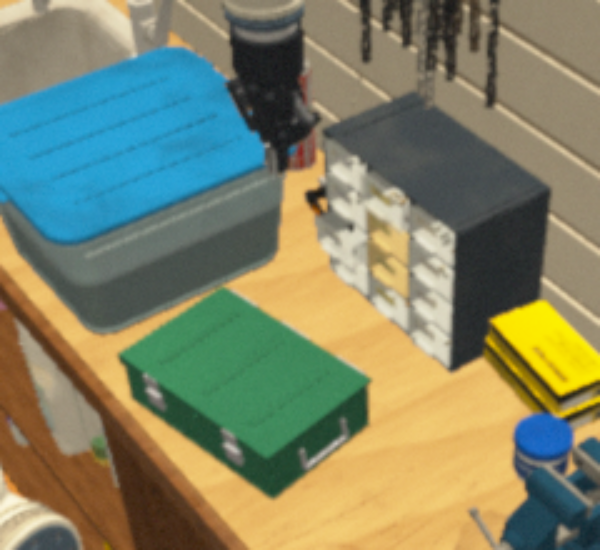

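The lid is fully shut, its green top flat from (120,355) to (370,380), and the robot is clear of everything. A short settle, then I'll hand in.

Call:
servo_tool:
  rows:
    - [[0, 0, 0], 0, 0]
    - [[0, 0, 0], 0, 0]
    - [[0, 0, 0], 0, 0]
    - [[0, 0, 0], 0, 0]
    - [[0, 0, 0], 0, 0]

```text
clock: 13.32
eef_pos: [523.1, 252.0, 329.9]
tcp_rot: [3.142, 0.0, -2.968]
contact_force: [0.2, 0.4, 0.0]
opening: 0.002
```

Run:
```python
from h import *
print(r.sign_off())
```

```text
the job is handed in; nothing more can be done
None
```

The hex key set is in the tool box, the lid is shut, and I handed the job in at about 13 s. No verdict came back.

**Placing:** I gripped the key set across its 30 mm width and lowered it onto the mat at the box's middle until it touched (about 13 N). I then let go and rose. A picture afterwards showed it lying free in the box, within a few millimetres of my estimate of the box's centre.

**Closing:** I pushed the lid from behind with the closed fingers until it was past upright, then stopped. A picture showed the lid already clear of the fingers and falling by itself. The force reading stayed below 2 N at the end of each push.

**Last checks:** The final scene picture shows the lid flat and shut. Depth readings at four points I took to be on its top gave 63 to 81 mm, scattered about the 75 mm expected, so they only roughly confirm it. The gripper stood clear at 330 mm with no contact force.

**Disagreements:**
- **Box angle:** the first views gave 0.16 to 0.20 rad; I used 0.187 from the wrist camera.
- **Key set height:** wrist-and-top two-view heights were unreliable (-14 to 22 mm). I used the top-and-scene corner heights (13 to 17 mm) and the stated 22 mm instead.

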